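# Lock the sliding stop of the seat-frame jig by feel

## Robot

A 7-joint arm with a two-finger parallel gripper is mounted at the origin on the work surface. World frame = base frame: x ahead of the robot, y to its left, z up, the work surface at z = 0. Lengths are in mm, angles in rad, forces in N, time in s.
With the tool pointing down it reaches from about 425 to 875 mm from the base axis. Payload 4.7 kg.
Tool frame: the origin (TCP) lies where the fingers leave the gripper's body, on its centre line; the fingertips stand 70 mm ahead of it and the grasp point (between the pads) lies 51 mm ahead of it; z points along the fingers, y is the line along which they close (so a half turn about z gives the same grasp; the last joint's range is limited). The gripper opens to 87 mm and grips with 3 to 60 N. Pads are 19 mm wide; open, the fingers measure 117 mm over their backs; the gripper's body (75 mm by 190 mm) begins 51 mm behind the grasp point.
Start: joints at [1.355, 0.321, -0.07, 1.45, 0.023, 1.371, -0.057], TCP at [148.038, -632.932, 292.287] pointing down, gripper open.
Joint ranges: [-2.86, 2.86], [-0.3, 2.09], [-1.38, 1.24], [0.06, 2.45], [-1.56, 4.7], [0.09, 2.05], [-2.69, 2.69]. Speed limits (rad/s): [2.57, 2.57, 3.14, 3.14, 3.14, 3.14, 3.14].

## Interface

Orientations are given as a unit quaternion [w, x, y, z].
In Python, from rig import arm gives the robot as it stands.
- The arm moves only by the tool step_arm, never from a script. Its argument "commands" is a list of rows, each a list of 3 entries, a list of its own where there are three numbers: the shift along the tool's x, y, z as a fraction of full scale, then the turn, a rotation vector about the tool's x, y, z as a fraction of full scale, then the closure, from -1 (fully open) to 1 (shut). A call has exactly 8 rows; each row is the pose to reach, as a shift and turn from the pose commanded when the call began, along the tool's axes at that moment; what a row does not reach only later rows make up. Full scale, the value 1, is 20 cm for a shift and 45 degrees for a turn. A row lasts 1/12 s, in which the tool goes at most 41.7 mm and 7.16 degrees, less where a joint would pass 70% of its speed; a pose out of reach is approached as far as the arm can. A call with a number of a shift or a turn outside -1 to 1 is refused whole. A call with a gripper value outside its range is refused whole. The fingers move at their own pace and stop on an object; "newtons" is the grip in N (left out, the last holds). Time passes only in rows, so rows that repeat a pose let the fingers close, or fill a call up. It gives the time, the measured TCP pose, the force, the opening and the grip force at its end, in the units of the state.
- arm.state(): the state, without advancing time (a new reading comes with each control period).
- arm.camera(name): name is "side" or "top"; returns a dict with "pixels" (384x512x3 uint8, red, green, blue), "range_z" (384x512 float32, mm along the optical axis (not along the pixel's ray), 0 where there is no reading), "camera_matrix" (3x3 intrinsics, pixels), "world_to_cam" (4x4, takes a point from world to camera coordinates). Camera axes: x right, y down, z forward; pixel columns grow to the right and rows downward; lengths in mm; the calibration is good to about 2 mm. A picture is of the moment at which its call begins.
- arm.sign_off(): hands the job in; it is judged then, once.
The state is a dict: "time": time; "q": joint angles; "joint_vel": joint speeds; "joint_efforts": joint torques, N m; "ee_pos": TCP position; "ee_rot": TCP orientation; "contact_force": force on the tool from outside, world axes, zero at the start; "wrist_torque": the same for the moment, N m; "finger_gap": finger opening in mm; "gripper_force": force on a finger pad.
Only numpy, scipy, OpenCV 4.12 (cv2) and the standard library are available. Lean on these libraries where they do the work, as an engineer would, in place of code of your own. Each camera call takes 0.05 s, during which the arm holds its last target. There are 200 camera calls.

## Task

Lock the sliding stop of the seat-frame jig: draw the locking pin out of its wooden holder, put it through the hole in the slide, and with the tip resting lightly on the bar hidden underneath, push pin and slide along towards the upright stop until you feel the tip drop into the bar's hole. Then ease the pin fully home, upright with its collar flat on the slide, and let go. Press and push gently throughout, as a pin forced against the jig marks it, and leave the jar, hammer and screwdriver where they are.

Things in the scene. Friction and masses are not known exactly. Their poses are not given: they have to be found in the camera images.
- jig: Jig: grey steel channel 40 mm high on a 120 x 240 mm foot plate, fixed to the table. Origin: centre of its underside; long axis y. Hidden inside lies a steel bar, fixed, flat top at z = 0.020, with one 15 mm round through hole at x = 0, open down to z = 0.002. The hole's y is unknown and unmeasured: 15 to 50 mm further towards +y than the slide's hole at the start, within the slide's travel.
- slide (a joint): Travel in m (0 to 0.065, starts at 0 to 0.010) along the jig's +y of the aluminium slide on the jig's top: plate 60 x 160 x 6 mm, its middle a raised pad 60 x 40 x 12 mm with the pin hole at its centre. It stays where left; friction about 1.5 N.
- slide_hole (a point): Centre of the mouth of the slide's pin hole, on the pad's top, 52 mm above the table; axes as the jig. Hole 14 mm in diameter, upright, opening onto the bar inside; it lies at jig x = 0, y = -0.0325 + slide.
- stop (a point): Top middle of the upright stop (aluminium angle, black rubber face) on the slide's +y end, 80 mm above the table, 77.5 mm from the hole along the jig's +y.
- pin: Loose steel pin, 92 mm long, 0.12 to 0.2 kg. Origin: centre of its tip; z up along it. Shank 12 mm in diameter, 48 mm long, last 4 mm tapered to 7 mm; collar 30 mm in diameter, z = 0.048 to 0.052; square grip 20 x 20 mm above, to z = 0.092, flats facing x and y. Starts in the holder, collar on its top. On the bar: collar 16 mm above the pad; fully home: collar on the pad, tip at jig z = 0.004.
- holder: Wooden block 90 (x) x 70 (y) x 50 mm high, fixed to the table, with an upright 15 mm through hole in its centre, in which the pin stands at the start. Origin: centre of its underside.
- hammer: Hammer, 270 mm long, lying on the table. Bystander: leave alone.
- tack_jar: Glass jar with a steel lid, 60 mm diameter, 75 mm high. Bystander: leave alone.
- screwdriver: Screwdriver lying on the table. Bystander: leave alone.
There are look-alikes about, which are no part of the job. Of the things that look like the pin, take the one that is farthest to the robot's left at the start.

How it is judged:
By the outcome, as a careful person would: the job done as asked, in the order asked, and still so for the second after the job is handed in, with the robot touching nothing.
It also fails if it takes over 58 s, if anything falls off the work surface, if the arm or the gripper's body presses on something with over 40 N, if the wrist force passes 120 N, or if a joint passes its speed limit or range.

## Working session

There is one attempt and no reset: what is moved stays moved. The work goes in short steps, Python scripts to look and compute and a tool call to move; the robot and the scene stay as the last step left them, time stands still between calls to the robot, and variables do not carry over. Pictures are saved under pics/ and viewed, at most 10 in all, crops included, and the job is handed in when it is done.

Besides the shell and the picture viewer there is one more tool, called after "Emit:" in YAML: its name, and indented under it one key for each argument. step_arm: Moves the arm, as the interface text tells. Shift numbers are shares of 20 cm and turn numbers shares of 45 degrees, none past 1 either way. Its arguments: {"type":"object","properties":{"commands":{"type":"array","items":{"type":"array"}},"newtons":{"type":"number"}},"required":["commands"]}

```bash
mkdir -p pics
cat > h.py <<'E'
import numpy as np, cv2
from rig import arm
def shot(n):
    c=arm.camera(n); return c
def save(c,f,crop=None,s=1):
    im=c["pixels"][:,:,::-1]
    if crop: x0,y0,x1,y1=crop; im=im[y0:y1,x0:x1]
    cv2.imwrite("pics/"+f,cv2.resize(im,None,fx=s,fy=s,interpolation=cv2.INTER_CUBIC))
def ray(c,u,v,z):
    K=np.array(c["camera_matrix"]);T=np.array(c["world_to_cam"]);R=T[:3,:3];o=-R.T@T[:3,3]
    d=R.T@np.linalg.solve(K,[u,v,1]); return o+d*(z-o[2])/d[2]
def cloud(c):
    K=np.array(c["camera_matrix"]);T=np.array(c["world_to_cam"]);Z=c["range_z"].astype(float)
    v,u=np.mgrid[:Z.shape[0],:Z.shape[1]]
    P=np.stack([(u-K[0,2])/K[0,0]*Z,(v-K[1,2])/K[1,1]*Z,Z],-1)-T[:3,3]
    W=P@T[:3,:3]; W[Z==0]=np.nan; return W
def proj(c,p):
    K=np.array(c["camera_matrix"]);T=np.array(c["world_to_cam"]);q=K@(T[:3,:3]@np.array(p)+T[:3,3]); return q[:2]/q[2]
E
python3 - <<'E'
from h import *
t=shot("top");s=shot("side")
save(t,"t0.png",s=1.5);save(s,"s0.png",s=1.5)
for c in (t,s): 
    T=np.array(c["world_to_cam"]);print(-T[:3,:3].T@T[:3,3],T[:3,:3].round(2).tolist(),c["camera_matrix"][0][0])
st=arm.state();print(st["ee_rot"],st["contact_force"],st["finger_gap"],st["time"])
E
```

```text
[367.29547835 118.38503401 928.61935686] [[-0.08, -1.0, -0.0], [-0.97, 0.08, -0.22], [0.22, -0.01, -0.98]] 405.31771629526315
[134.34228993 654.63780946 497.10588541] [[-0.79, -0.61, 0.02], [-0.34, 0.4, -0.85], [0.51, -0.68, -0.52]] 363.8077316325492
[-8.59702134e-04  9.93402838e-01  1.14673651e-01 -1.28947396e-04] [ 0.02180446 -0.29132988  0.24952037] 87.07537614269108 0.1
```

View pics/t0.png

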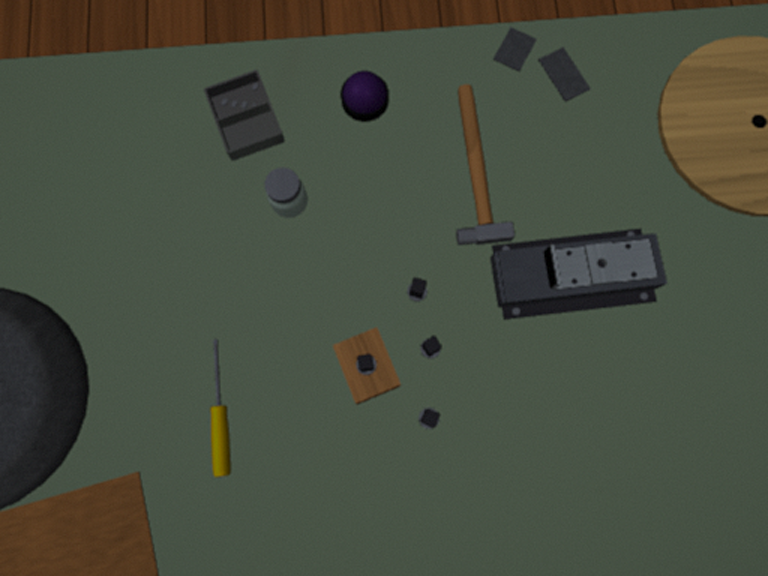

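View pics/s0.png

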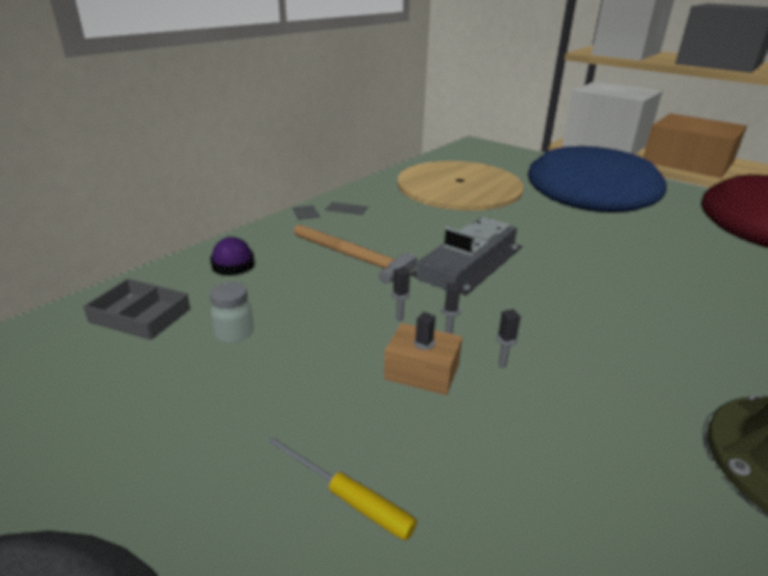

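The top view shows the holder with a pin at about (366,363) in the enlarged picture, the leftmost of the four. The three look-alikes stand at about (417,288), (430,346) and (429,418). The jig is at (580,270), with the slide hole at (602,263) and the stop at (551,267), so jig +y runs to image left. The side view agrees.

Run:
```python
from h import *
t=shot("top");s=shot("side")
for n,c in(("top",t),("side",s)):
    W=cloud(c);g=c["pixels"].max(2).astype(int)
    p=ray(t,366/1.5,358/1.5,94); print(n,"guess pin",p.round(1))
    near=np.hypot(W[...,0]-p[0],W[...,1]-p[1])<40
    m=near&(W[...,2]>86)&(W[...,2]<100)
    q=W[m];print("griptop n",len(q),"med z",np.median(q[:,2]),"mean",q.mean(0).round(1),cv2.minAreaRect(q[:,:2].astype(np.float32)))
    m=near&(abs(W[...,2]-50)<5);q=W[m];print("holder top z",np.median(q[:,2]),q.mean(0).round(1))
    h=ray(t,602/1.5,263/1.5,52);print("hole guess",h.round(1))
    nj=np.hypot(W[...,0]-h[0],W[...,1]-h[1])<130
    for a,b in((74,86),(49,55),(43,48.5),(37,42.5)):
        m=nj&(W[...,2]>a)&(W[...,2]<b);q=W[m].astype(np.float32)
        if len(q)>5:print(a,b,len(q),np.median(q[:,2]),cv2.minAreaRect(q[:,:2]))
save(t,"t1.png",(320,140,450,220),6)
save(t,"t2.png",(215,210,275,275),8)
```

```text
top guess pin [456.1 143.6  94. ]
griptop n 93 med z 93.60715352318832 mean [452.7 145.1  93.6] ((453.42401123046875, 145.08106994628906), (18.988924026489258, 20.401498794555664), 88.30032348632812)
holder top z 49.96203385177036 [455.5 144.8  50. ]
hole guess [ 573.9 -215.4   52. ]Traceback (most recent call last):
  File "<stdin>", line 14, in <module>
cv2.error: OpenCV(4.12.0) /io/opencv/modules/imgproc/src/convhull.cpp:143: error: (-215:Assertion failed) total >= 0 && (depth == CV_32F || depth == CV_32S) in function 'convexHull'
```

Run:
```python
from h import *
t=shot("top");s=shot("side")
def rect(q):
    r=cv2.minAreaRect(np.ascontiguousarray(q[:,:2],dtype=np.float32));return np.round(r[0],1),np.round(r[1],1),round(r[2],1)
for n,c in(("top",t),("side",s)):
    W=cloud(c);p=np.array([453.4,145.1])
    near=np.hypot(W[...,0]-p[0],W[...,1]-p[1])<60
    for a,b in((88,100),(47,53)):
        q=W[near&(W[...,2]>a)&(W[...,2]<b)]
        print(n,a,len(q),np.median(q[:,2]).round(1),q.mean(0).round(1),rect(q))
    h=ray(t,602/1.5,263/1.5,52)
    nj=np.hypot(W[...,0]-h[0],W[...,1]-h[1])<130
    for a,b in((74,86),(50,55),(43,49),(37,42.5)):
        q=W[nj&(W[...,2]>a)&(W[...,2]<b)]
        if len(q)>5:print(n,a,len(q),np.median(q[:,2]).round(1),rect(q))
print("hole",h)
save(t,"t1.png",(320,140,450,220),6)
save(t,"t2.png",(215,210,275,275),8)
```

```text
top 88 94 93.9 [452.8 145.1  93.7] (array([453.5, 144.9]), array([18.7, 20.6]), 87.1)
top 47 1148 49.9 [452.7 144.8  49.9] (array([453.2, 145.2]), array([90.2, 69.9]), 18.1)
top 74 118 78.4 (array([ 573. , -136.8]), array([59.9,  8.8]), 1.4)
top 50 440 52.3 (array([ 575.8, -212. ]), array([ 60.5, 160. ]), 2.4)
top 43 1132 46.4 (array([ 574.5, -202.3]), array([ 64.9, 188.9]), 4.5)
top 37 1160 38.7 (array([ 575.3, -198.8]), array([ 80.6, 226.9]), 2.2)
side 88 92 95.0 [451.  149.   93.9] (array([452.5, 147.3]), array([19.4, 19.8]), 4.6)
side 47 790 51.6 [449.  152.1  51.3] (array([452.9, 146.5]), array([90.4, 74. ]), 18.2)
side 74 80 79.2 (array([ 571.5, -134.6]), array([58.3, 11.3]), 2.8)
side 50 168 53.6 (array([ 574.4, -199.5]), array([ 61. , 138.8]), 3.7)
side 43 208 47.5 (array([ 573.7, -214.8]), array([ 59.9, 162.9]), 3.1)
side 37 415 40.0 (array([ 574.4, -197.9]), array([ 81.6, 223.6]), 2.1)
hole [ 573.86873343 -215.36686982   52.        ]
```

View pics/t1.png

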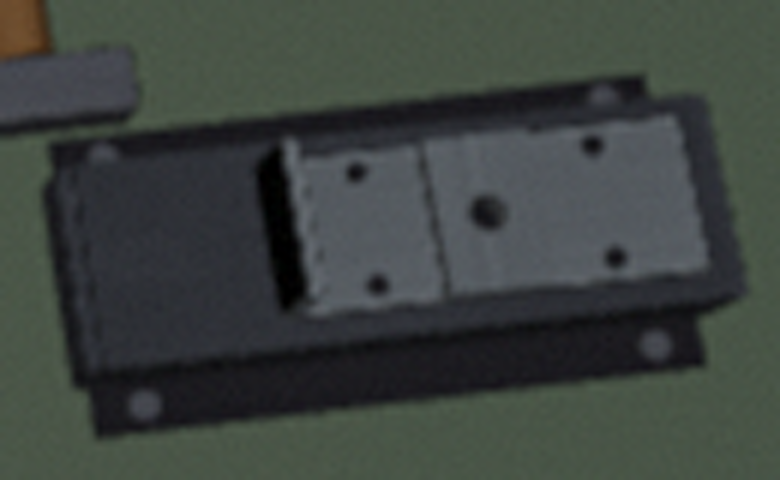

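View pics/t2.png

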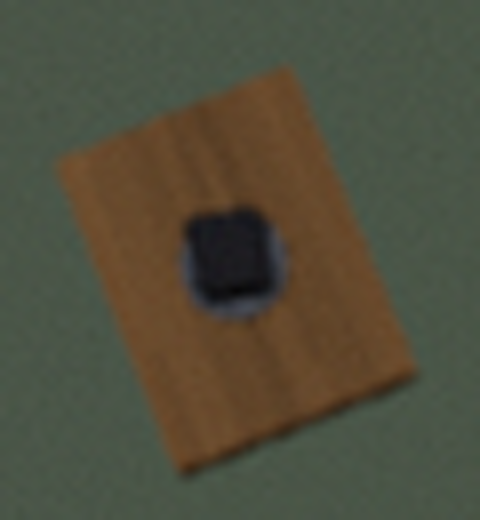

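The jig crop shows the slide hole at (487,212), a full-frame pixel of (401.2,175.3), and the stop's black face at about x=275. The pin crop shows a dark square grip nearly aligned with the world axes, on its collar in the middle of the holder. The heights agree with the sizes given: grip top 94, holder 50 and pad 52 mm.

Run:
```python
from h import *
t=shot("top");W=cloud(t)
for u,v in((417,284),(430,342),(429,414)):
    p=ray(t,u/1.5,v/1.5,92);q=W[(np.hypot(W[...,0]-p[0],W[...,1]-p[1])<20)&(W[...,2]>85)];print(p.round(0),q.mean(0).round(0),len(q))
st=arm.state()
from scipy.spatial.transform import Rotation as R
w,x,y,z=st["ee_rot"];M=R.from_quat([x,y,z,w]).as_matrix();print(M.round(4).tolist(),st["ee_pos"],st["finger_gap"],st["gripper_force"])
```

```text
[555.  65.  92.] [554.  63.  91.] 90
[471.  54.  92.] [469.  51.  92.] 93
[375.  64.  92.] [371.  63.  92.] 99
[[0.9737, 0.2278, -0.0002], [0.2278, -0.9737, 0.0004], [-0.0001, -0.0004, -1.0]] [ 148.00480204 -632.83601353  292.00027944] 87.0145477875502 0.0
```

Emit:
step_arm:
  commands:
    - [[0.12, -0.09, 0], [0, 0, 0.034], -1]
    - [[0.25, -0.18, 0], [0, 0, 0.068], -1]
    - [[0.37, -0.27, 0], [0, 0, 0.1], -1]
    - [[0.5, -0.36, 0], [0, 0, 0.135], -1]
    - [[0.62, -0.45, 0], [0, 0, 0.17], -1]
    - [[0.75, -0.54, 0], [0, 0, 0.2], -1]
    - [[0.88, -0.63, 0], [0, 0, 0.24], -1]
    - [[1, -0.72, 0], [0, 0, 0.271], -1]
  newtons: 25

```text
time: 1.02
ee_pos: [311.2, -445.7, 292.5]
ee_rot: [0.0, 1.0, 0.008, 0.0]
contact_force: [0.8, -0.2, -0.4]
finger_gap: 86.9
gripper_force: 0.0
```

Emit:
step_arm:
  commands:
    - [[0.12, -0.12, 0], [0, 0, 0], -1]
    - [[0.24, -0.24, 0], [0, 0, 0], -1]
    - [[0.36, -0.37, 0], [0, 0, 0], -1]
    - [[0.48, -0.49, 0], [0, 0, 0], -1]
    - [[0.6, -0.61, 0], [0, 0, 0], -1]
    - [[0.71, -0.73, 0], [0, 0, 0], -1]
    - [[0.83, -0.86, 0], [0, 0, 0], -1]
    - [[0.95, -0.98, 0], [0, 0, 0], -1]

```text
time: 1.68
ee_pos: [497.5, -246.4, 292.6]
ee_rot: [0.0, 1.0, 0.008, 0.0]
contact_force: [0.1, -0.4, -0.8]
finger_gap: 87.1
gripper_force: 0.0
```

Emit:
step_arm:
  commands:
    - [[0, -0.12, 0], [0, 0, 0], -1]
    - [[0, -0.25, 0], [0, 0, 0], -1]
    - [[0, -0.37, 0], [0, 0, 0], -1]
    - [[0, -0.5, 0], [0, 0, 0], -1]
    - [[0, -0.62, 0], [0, 0, 0], -1]
    - [[0, -0.75, 0], [0, 0, 0], -1]
    - [[0, -0.87, 0], [0, 0, 0], -1]
    - [[0, -1, 0], [0, 0, 0], -1]

```text
time: 2.35
ee_pos: [493.0, -47.1, 292.4]
ee_rot: [0.0, 1.0, 0.008, 0.0]
contact_force: [0.4, -0.4, -0.0]
finger_gap: 86.9
gripper_force: 0.0
```

Emit:
step_arm:
  commands:
    - [[-0.03, -0.14, 0], [0, 0, 0], -1]
    - [[-0.07, -0.28, 0], [0, 0, 0], -1]
    - [[-0.1, -0.42, 0], [0, 0, 0], -1]
    - [[-0.13, -0.56, 0], [0, 0, 0], -1]
    - [[-0.17, -0.7, 0], [0, 0, 0], -1]
    - [[-0.2, -0.84, 0], [0, 0, 0], -1]
    - [[-0.23, -0.98, 0], [0, 0, 0], -1]
    - [[-0.23, -0.98, 0], [0, 0, 0], -1]

```text
time: 3.02
ee_pos: [441.9, 153.7, 292.9]
ee_rot: [-0.001, 1.0, 0.013, 0.0]
contact_force: [-1.1, 1.6, 0.9]
finger_gap: 86.8
gripper_force: 0.0
```

```bash
cat >> h.py <<'E'
from scipy.spatial.transform import Rotation as R
def pose():
    s=arm.state();w,x,y,z=s["ee_rot"];M=R.from_quat([x,y,z,w]).as_matrix()
    return s,np.array(s["ee_pos"]),M
E
python3 - <<'E'
from h import *
s,p,M=pose();print(p.round(2),M.round(4).tolist(),s["time"],s["contact_force"],s["q"])
print("tool delta to grasp (frac):",(M.T@(np.array([453.2,145.1,77+51])-p)/200).round(3))
E
```

```text
[441.94 153.65 292.85] [[0.9997, 0.026, 0.0009], [0.026, -0.9997, 0.0021], [0.0009, -0.0021, -1.0]] 3.0167 [-1.05966161  1.57960343  0.88108019] [ 0.45054631 -0.05837626 -0.80091698  1.85797756 -0.0449327   1.3229619
 -1.88334119]
tool delta to grasp (frac): [0.054 0.046 0.824]
```

Emit:
step_arm:
  commands:
    - [[0.02, 0.02, 0.1], [0, 0, 0], -1]
    - [[0.04, 0.03, 0.2], [0, 0, 0], -1]
    - [[0.05, 0.04, 0.3], [0, 0, 0], -1]
    - [[0.05, 0.04, 0.4], [0, 0, 0], -1]
    - [[0.05, 0.04, 0.45], [0, 0, 0], -1]
    - [[0.05, 0.04, 0.5], [0, 0, 0], -1]
    - [[0.05, 0.04, 0.5], [0, 0, 0], -1]
    - [[0.05, 0.04, 0.5], [0, 0, 0], -1]

```text
time: 3.68
ee_pos: [454.2, 139.4, 192.5]
ee_rot: [-0.0, 1.0, 0.009, 0.0]
contact_force: [-0.1, 0.2, 0.2]
finger_gap: 86.8
gripper_force: 0.0
```

Run:
```python
from h import *
s,p,M=pose();print(p.round(2),M.round(4).tolist(),s["time"],s["contact_force"])
print("tool delta to grasp (frac):",(M.T@(np.array([453.2,145.1,77+51])-p)/200).round(3))
t=shot("top");save(t,"t3.png",(190,180,320,290),6)
```

```text
[454.19 139.45 192.5 ] [[0.9999, 0.0171, 0.0], [0.0171, -0.9999, 0.0001], [0.0, -0.0001, -1.0]] 3.6833 [-0.14718702  0.19983326  0.24629524]
tool delta to grasp (frac): [-0.004 -0.028  0.322]
```

Emit:
step_arm:
  commands:
    - [[0, -0.02, 0.06], [0, 0, 0], -1]
    - [[0, -0.03, 0.12], [0, 0, 0], -1]
    - [[0, -0.03, 0.18], [0, 0, 0], -1]
    - [[0, -0.03, 0.23], [0, 0, 0], -1]
    - [[0, -0.03, 0.28], [0, 0, 0], -1]
    - [[0, -0.03, 0.32], [0, 0, 0], -1]
    - [[0, -0.03, 0.32], [0, 0, 0], -1]
    - [[0, -0.03, 0.32], [0, 0, 0], -1]

```text
time: 4.4
ee_pos: [453.6, 145.4, 127.6]
ee_rot: [-0.0, 1.0, 0.009, -0.001]
contact_force: [-0.7, -0.9, 0.2]
finger_gap: 87.3
gripper_force: 0.0
```

Emit:
step_arm:
  commands:
    - [[0, 0, 0], [0, 0, 0], 1]
    - [[0, 0, 0], [0, 0, 0], 1]
    - [[0, 0, 0], [0, 0, 0], 1]
    - [[0, 0, 0], [0, 0, 0], 1]
    - [[0, 0, 0], [0, 0, 0], 1]
    - [[0, 0, 0], [0, 0, 0], 1]
    - [[0, 0, 0], [0, 0, 0], 1]
    - [[0, 0, 0], [0, 0, 0], 1]
  newtons: 25

```text
time: 5.07
ee_pos: [453.9, 145.3, 128.3]
ee_rot: [0.0, 1.0, 0.008, 0.0]
contact_force: [-0.2, 0.0, -0.1]
finger_gap: 41.5
gripper_force: 0.0
```

Run:
```python
from h import *
s,p,M=pose();print(p.round(2),M.round(4).tolist(),s["time"],s["contact_force"],s["finger_gap"],s["gripper_force"])
```

```text
[453.94 145.34 128.26] [[0.9999, 0.017, 0.0], [0.017, -0.9999, -0.0001], [0.0, 0.0001, -1.0]] 5.0667 [-0.21685303  0.00585228 -0.11016787] 41.54433699541977 0.0
```

Emit:
step_arm:
  commands:
    - [[0, 0, 0], [0, 0, 0], 1]
    - [[0, 0, 0], [0, 0, 0], 1]
    - [[0, 0, 0], [0, 0, 0], 1]
    - [[0, 0, 0], [0, 0, 0], 1]
    - [[0, 0, 0], [0, 0, 0], 1]
    - [[0, 0, 0], [0, 0, 0], 1]
    - [[0, 0, 0], [0, 0, 0], 1]
    - [[0, 0, 0], [0, 0, 0], 1]

```text
time: 5.73
ee_pos: [454.1, 145.9, 128.4]
ee_rot: [-0.0, 1.0, 0.009, 0.0]
contact_force: [0.3, 2.6, 0.5]
finger_gap: 19.7
gripper_force: 25.0
```

Emit:
step_arm:
  commands:
    - [[0, 0, -0.04], [0, 0, 0], 1]
    - [[0, 0, -0.1], [0, 0, 0], 1]
    - [[0, 0, -0.18], [0, 0, 0], 1]
    - [[0, 0, -0.26], [0, 0, 0], 1]
    - [[0, 0, -0.36], [0, 0, 0], 1]
    - [[0, 0, -0.46], [0, 0, 0], 1]
    - [[0, 0, -0.54], [0, 0, 0], 1]
    - [[0, 0, -0.6], [0, 0, 0], 1]

```text
time: 6.4
ee_pos: [453.9, 144.7, 249.9]
ee_rot: [0.001, 1.0, 0.008, 0.0]
contact_force: [0.5, -0.1, -0.8]
finger_gap: 19.6
gripper_force: 25.0
```

Run:
```python
from h import *
s,p,M=pose();print(p.round(2),M.round(4).tolist(),s["time"],s["contact_force"],s["finger_gap"],s["gripper_force"])
hole=np.array([573.9,-215.4])
print((M.T@np.array([hole[0]-p[0],hole[1]-p[1],0])/200).round(3))
t=shot("side");save(t,"s1.png",(220,100,400,300),3)
```

```text
[453.87 144.67 249.94] [[0.9999, 0.0165, 0.0005], [0.0165, -0.9999, -0.0017], [0.0005, 0.0017, -1.0]] 6.4 [ 0.52071555 -0.06272449 -0.82405341] 19.619477701288606 24.970383883919567
[0.57  1.81  0.003]
```

View pics/s1.png

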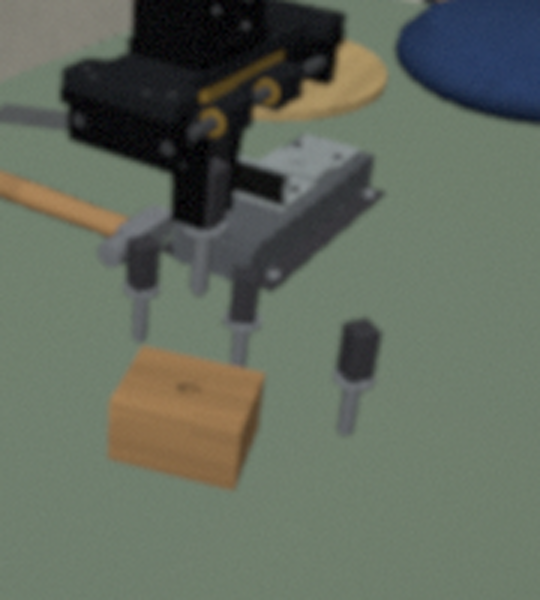

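The side view shows the pin upright in the fingers, tip at about (201,292) in the crop, with the holder now empty.

Emit:
step_arm:
  commands:
    - [[0.04, 0.12, 0], [0, 0, 0], 1]
    - [[0.08, 0.24, 0], [0, 0, 0], 1]
    - [[0.12, 0.36, 0], [0, 0, 0], 1]
    - [[0.16, 0.48, 0], [0, 0, 0], 1]
    - [[0.2, 0.6, 0], [0, 0, 0], 1]
    - [[0.24, 0.72, 0], [0, 0, 0], 1]
    - [[0.28, 0.84, 0], [0, 0, 0], 1]
    - [[0.32, 0.96, 0], [0, 0, 0], 1]

```text
time: 7.12
ee_pos: [520.6, -47.2, 247.3]
ee_rot: [0.0, 1.0, 0.008, -0.001]
contact_force: [0.7, 0.1, -1.2]
finger_gap: 20.2
gripper_force: 25.0
```

Emit:
step_arm:
  commands:
    - [[0.04, 0.14, 0], [0, 0, 0], 1]
    - [[0.08, 0.28, 0], [0, 0, 0], 1]
    - [[0.12, 0.42, 0], [0, 0, 0], 1]
    - [[0.16, 0.56, 0], [0, 0, 0], 1]
    - [[0.2, 0.67, 0], [0, 0, 0], 1]
    - [[0.23, 0.77, 0], [0, 0, 0], 1]
    - [[0.25, 0.85, 0], [0, 0, 0], 1]
    - [[0.25, 0.85, 0], [0, 0, 0], 1]

```text
time: 7.78
ee_pos: [573.3, -219.6, 246.8]
ee_rot: [0.001, 1.0, 0.006, -0.001]
contact_force: [-0.0, 0.2, -0.8]
finger_gap: 20.0
gripper_force: 25.0
```

Emit:
step_arm:
  commands:
    - [[0, 0, 0.03], [0, 0, 0], 1]
    - [[0, 0, 0.06], [0, 0, 0], 1]
    - [[0, 0, 0.09], [0, 0, 0], 1]
    - [[0, 0, 0.11], [0, 0, 0], 1]
    - [[0, 0, 0.13], [0, 0, 0], 1]
    - [[0, 0, 0.13], [0, 0, 0], 1]
    - [[0, 0, 0.13], [0, 0, 0], 1]
    - [[0, 0, 0.13], [0, 0, 0], 1]

```text
time: 8.45
ee_pos: [574.2, -214.5, 222.5]
ee_rot: [0.0, 1.0, 0.009, 0.0]
contact_force: [-0.4, 0.0, -1.1]
finger_gap: 19.4
gripper_force: 25.0
```

Run:
```python
from h import *
s,p,M=pose();print(p.round(2),M.round(4).tolist(),s["time"],s["contact_force"])
t=shot("side");save(t,"s2.png",(270,110,370,210),6)
# predicted pixel of tip and hole
tip=p+M@np.array([0,0,51+75]);tip[2]=p[2]-126
for n,P in(("tip",tip),("hole",[573.9,-215.4,52])): print(n,P,((proj(t,P)-[270,110])*6).round(0))
c=shot("top");print(proj(c,tip),proj(c,[573.9,-215.4,52]));save(c,"t4.png",(340,130,450,220),6)
```

```text
[ 574.22 -214.51  222.54] [[0.9999, 0.0172, 0.0004], [0.0172, -0.9999, -0.0003], [0.0004, 0.0003, -1.0]] 8.45 [-0.42248911  0.01354861 -1.13373438]
tip [ 574.2763257  -214.55375035   96.53888821] [304. 179.]
hole [573.9, -215.4, 52] [295. 265.]
[408.06616045 169.80785338] [401.34586679 175.31869801]
```

View pics/s2.png

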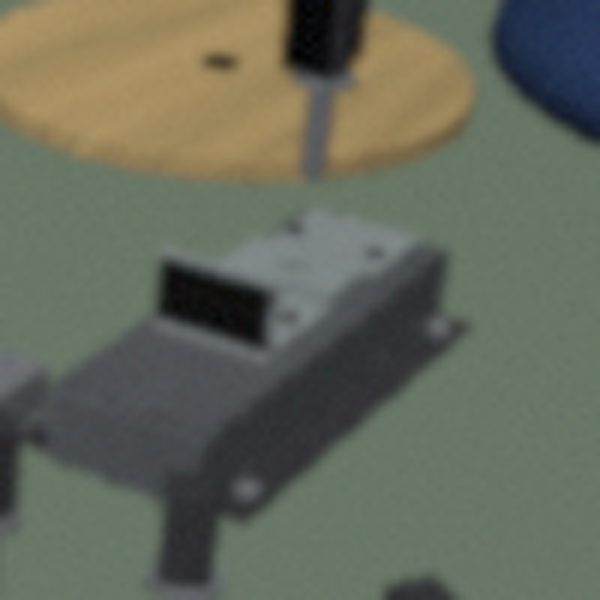

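The side view shows the tip at about (315,180), where I predicted (304,179). The hole is at about (295,265), as predicted. I'll measure the shank's axis before going down.

Run:
```python
from h import *
s,p,M=pose()
t=shot("side");hsv=cv2.cvtColor(t["pixels"],cv2.COLOR_RGB2HSV).astype(int)
tipz=p[2]-126
for v in range(121,143):
    row=t["pixels"][v,312:332].astype(float); 
    d=row[:,0]-row[:,2]  # wood/green warm; steel neutral
    w=np.clip((d.max()*0.6-d)/ (d.max()*0.6),0,1) if v<137 else None
    if v<137:
        u=np.arange(312,332); print(v,round((w*u).sum()/w.sum(),2),round(w.sum(),2),end=" | ")
        # predicted axis col at that row
        z=np.linspace(tipz-5,tipz+60,200);q=np.array([proj(t,[p[0],p[1],a]) for a in z]);print("pred",np.interp(v,q[::-1,1],q[::-1,0]).round(2))
print(hsv[138:144,318:328,1])
for dx,dy in((1,0),(0,1)): print(proj(t,[p[0]+dx,p[1]+dy,tipz])-proj(t,[p[0],p[1],tipz]))
print("collar pred",proj(t,[p[0],p[1],tipz+50]))
```

```text
121 323.02 9.38 | pred 323.0
122 323.31 9.31 | pred 322.88
123 323.65 8.71 | pred 322.76
124 323.78 6.33 | pred 322.63
125 323.17 4.03 | pred 322.51
126 323.04 3.41 | pred 322.39
127 322.93 3.31 | pred 322.27
128 322.81 3.43 | pred 322.15
129 322.68 3.43 | pred 322.03
130 322.52 3.28 | pred 321.91
131 322.41 3.31 | pred 321.79
132 322.21 3.45 | pred 321.67
133 322.07 3.33 | pred 321.54
134 321.98 3.23 | pred 321.42
135 321.85 3.28 | pred 321.3
136 321.76 3.36 | pred 321.18
[[102  90  53  11   6  30  74  97  97  95]
 [ 88  80  55  18  14  31  56  64  64  57]
 [ 49  52  43  37  28  37  40  45  38  40]
 [ 40  39  37  35  33  39  37  37  35  37]
 [ 34  38  38  36  35  37  35  37  36  36]
 [ 37  35  35  32  32  36  38  35  39  41]]
[-0.31086241 -0.09154512]
[-0.1758975   0.10571066]
collar pred [322.7773129  122.81913539]
```

Run:
```python
from h import *
t=shot("top")
g=cv2.imread("pics/t1.png",0).astype(float)
roi=g[180:245,455:520];bg=np.median(np.r_[roi[0],roi[-1],roi[:,0],roi[:,-1]])
w=np.clip(bg-12-roi,0,None);yy,xx=np.mgrid[180:245,455:520]
u=(w*xx).sum()/w.sum();v=(w*yy).sum()/w.sum();U=320+(u+.5)/6-.5;V=140+(v+.5)/6-.5
print("top",u,v,U,V,ray(t,U,V,52).round(1),(w>0).sum()/36,bg)
s=shot("side");G=s["pixels"].mean(2);print(G[147:161,309:330].round(0).astype(int))
```

```text
top 486.40234901002447 212.94234701511147 400.65039150167075 175.0737245025186 [ 574.6 -213.9   52. ] 37.638888888888886 89.0
[[109 109 109 108 110 107 106 103  96  90  93 110 126 131 131 131 130 130
  131 132 130]
 [109 109 111 112 114 109 108 111 108  95  95 109 125 131 131 130 130 129
  132 132 133]
 [108 112 115 120 122 118 118 125 123 115 112 120 126 132 130 130 131 130
  130 130 132]
 [115 117 123 128 129 128 127 129 129 128 128 128 129 131 130 131 132 132
  130 132 130]
 [123 127 133 132 132 131 132 132 132 130 131 130 130 130 130 131 130 130
  131 132 130]
 [130 135 133 135 133 134 131 130 130 128 130 129 129 129 130 129 129 131
  129 130 128]
 [133 135 134 133 135 132 131 128 126 123 123 124 128 130 131 130 130 130
  130 129 130]
 [130 132 133 134 132 132 131 128 123 121 123 121 126 129 131 130 132 130
  130 132 129]
 [117 123 129 131 131 132 131 129 129 126 127 127 129 130 131 132 131 130
  128 125 118]
 [ 89  98 108 114 122 126 126 127 127 128 129 129 129 132 131 133 130 129
  123 113 103]
 [ 48  58  75  83  96 106 113 118 120 122 124 125 127 128 131 132 130 122
  110  96  87]
 [ 19  29  37  46  60  76  92 109 118 121 122 122 121 123 126 124 120 111
   96  86  84]
 [ 18  15  15  21  28  53  80 105 122 126 126 125 122 122 119 116 108  95
   85  82  80]
 [ 12  14  14  11  26  49  80 104 123 127 127 128 125 124 120 111  98  87
   82  79  81]]
```

Emit:
step_arm:
  commands:
    - [[0.008, -0.006, 0.02], [0, 0, 0], 1]
    - [[0.008, -0.006, 0.05], [0, 0, 0], 1]
    - [[0.008, -0.006, 0.09], [0, 0, 0], 1]
    - [[0.008, -0.006, 0.13], [0, 0, 0], 1]
    - [[0.008, -0.006, 0.16], [0, 0, 0], 1]
    - [[0.008, -0.006, 0.18], [0, 0, 0], 1]
    - [[0.008, -0.006, 0.19], [0, 0, 0], 1]
    - [[0.008, -0.006, 0.19], [0, 0, 0], 1]

```text
time: 9.37
ee_pos: [575.3, -213.3, 183.4]
ee_rot: [-0.0, 1.0, 0.009, -0.001]
contact_force: [-0.6, -0.9, -1.1]
finger_gap: 19.4
gripper_force: 25.0
```

Emit:
step_arm:
  commands:
    - [[0, 0, 0.006], [0, 0, 0], 1]
    - [[0, 0, 0.012], [0, 0, 0], 1]
    - [[0, 0, 0.018], [0, 0, 0], 1]
    - [[0, 0, 0.024], [0, 0, 0], 1]
    - [[0, 0, 0.03], [0, 0, 0], 1]
    - [[0, 0, 0.036], [0, 0, 0], 1]
    - [[0, 0, 0.036], [0, 0, 0], 1]
    - [[0, 0, 0.036], [0, 0, 0], 1]

```text
time: 10.03
ee_pos: [575.6, -213.4, 177.0]
ee_rot: [0.0, 1.0, 0.008, -0.0]
contact_force: [-0.6, 0.2, -1.1]
finger_gap: 20.0
gripper_force: 25.0
```

Run:
```python
from h import *
s,p,M=pose();print(p.round(2),s["time"],np.round(s["contact_force"],2),np.round(s["wrist_torque"],3))
t=shot("side");save(t,"s3.png",(270,110,370,210),6)
```

```text
[ 575.6  -213.41  176.97] 10.0333 [-0.56  0.16 -1.08] [-0.003 -0.007 -0.054]
```

View pics/s3.png

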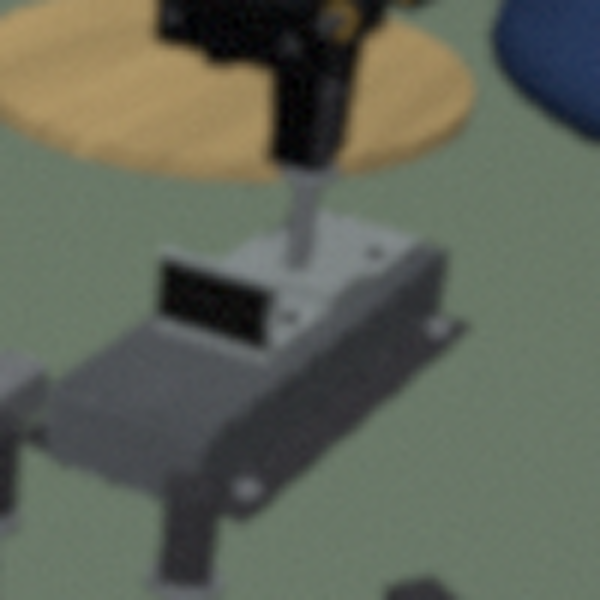

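The tip is at about (298,265), right at the hole, and no contact is felt. I'll keep going down slowly.

Emit:
step_arm:
  commands:
    - [[0, 0, 0.006], [0, 0, 0], 1]
    - [[0, 0, 0.012], [0, 0, 0], 1]
    - [[0, 0, 0.018], [0, 0, 0], 1]
    - [[0, 0, 0.024], [0, 0, 0], 1]
    - [[0, 0, 0.03], [0, 0, 0], 1]
    - [[0, 0, 0.03], [0, 0, 0], 1]
    - [[0, 0, 0.03], [0, 0, 0], 1]
    - [[0, 0, 0.03], [0, 0, 0], 1]

```text
time: 10.75
ee_pos: [575.8, -213.5, 171.0]
ee_rot: [0.0, 1.0, 0.009, 0.0]
contact_force: [1.9, -0.9, -2.1]
finger_gap: 19.6
gripper_force: 25.0
```

Emit:
step_arm:
  commands:
    - [[0.003, 0, 0], [0, 0, 0], 1]
    - [[0.005, 0, 0.004], [0, 0, 0], 1]
    - [[0.005, 0, 0.01], [0, 0, 0], 1]
    - [[0.005, 0, 0.018], [0, 0, 0], 1]
    - [[0.005, 0, 0.026], [0, 0, 0], 1]
    - [[0.005, 0, 0.034], [0, 0, 0], 1]
    - [[0.005, 0, 0.04], [0, 0, 0], 1]
    - [[0.005, 0, 0.04], [0, 0, 0], 1]

```text
time: 11.42
ee_pos: [576.4, -213.4, 162.6]
ee_rot: [-0.0, 1.0, 0.008, -0.0]
contact_force: [-0.0, 0.8, -0.1]
finger_gap: 20.1
gripper_force: 25.0
```

Emit:
step_arm:
  commands:
    - [[0, 0, 0.008], [0, 0, 0], 1]
    - [[0, 0, 0.016], [0, 0, 0], 1]
    - [[0, 0, 0.024], [0, 0, 0], 1]
    - [[0, 0, 0.032], [0, 0, 0], 1]
    - [[0, 0, 0.04], [0, 0, 0], 1]
    - [[0, 0, 0.048], [0, 0, 0], 1]
    - [[0, 0, 0.056], [0, 0, 0], 1]
    - [[0, 0, 0.06], [0, 0, 0], 1]

```text
time: 12.08
ee_pos: [576.5, -213.3, 150.7]
ee_rot: [-0.0, 1.0, 0.009, -0.0]
contact_force: [0.2, -0.0, -1.4]
finger_gap: 20.2
gripper_force: 25.0
```

Emit:
step_arm:
  commands:
    - [[0, 0, 0.003], [0, 0, 0], 1]
    - [[0, 0, 0.006], [0, 0, 0], 1]
    - [[0, 0, 0.009], [0, 0, 0], 1]
    - [[0, 0, 0.012], [0, 0, 0], 1]
    - [[0, 0, 0.014], [0, 0, 0], 1]
    - [[0, 0, 0.016], [0, 0, 0], 1]
    - [[0, 0, 0.018], [0, 0, 0], 1]
    - [[0, 0, 0.018], [0, 0, 0], 1]

```text
time: 12.75
ee_pos: [576.6, -213.4, 147.4]
ee_rot: [0.0, 1.0, 0.008, -0.0]
contact_force: [-0.3, 0.7, -0.9]
finger_gap: 19.7
gripper_force: 25.0
```

Small steps from here to touch the bar.

Emit:
step_arm:
  commands:
    - [[0, 0, 0.001], [0, 0, 0], 1]
    - [[0, 0, 0.002], [0, 0, 0], 1]
    - [[0, 0, 0.003], [0, 0, 0], 1]
    - [[0, 0, 0.004], [0, 0, 0], 1]
    - [[0, 0, 0.005], [0, 0, 0], 1]
    - [[0, 0, 0.006], [0, 0, 0], 1]
    - [[0, 0, 0.007], [0, 0, 0], 1]
    - [[0, 0, 0.007], [0, 0, 0], 1]

```text
time: 13.42
ee_pos: [576.7, -213.4, 146.3]
ee_rot: [0.0, 1.0, 0.008, 0.0]
contact_force: [-0.9, 0.0, 1.6]
finger_gap: 19.6
gripper_force: 25.0
```

Emit:
step_arm:
  commands:
    - [[0, -0.003, 0.001], [0, 0, 0], 1]
    - [[0, -0.007, 0.001], [0, 0, 0], 1]
    - [[0, -0.011, 0.001], [0, 0, 0], 1]
    - [[0, -0.015, 0.001], [0, 0, 0], 1]
    - [[0, -0.019, 0.001], [0, 0, 0], 1]
    - [[-0.001, -0.023, 0.001], [0, 0, 0], 1]
    - [[-0.001, -0.027, 0.001], [0, 0, 0], 1]
    - [[-0.001, -0.03, 0.001], [0, 0, 0], 1]

```text
time: 14.08
ee_pos: [576.6, -207.8, 146.2]
ee_rot: [0.0, 1.0, 0.008, 0.0]
contact_force: [0.1, -3.9, 4.4]
finger_gap: 19.7
gripper_force: 25.0
```

Emit:
step_arm:
  commands:
    - [[0, -0.004, 0], [0, 0, 0], 1]
    - [[0, -0.008, 0], [0, 0, 0], 1]
    - [[0, -0.012, 0], [0, 0, 0], 1]
    - [[0, -0.016, 0], [0, 0, 0], 1]
    - [[0, -0.02, 0], [0, 0, 0], 1]
    - [[-0.001, -0.024, 0], [0, 0, 0], 1]
    - [[-0.001, -0.028, 0], [0, 0, 0], 1]
    - [[-0.001, -0.03, 0], [0, 0, 0], 1]

```text
time: 14.75
ee_pos: [576.3, -201.5, 146.2]
ee_rot: [0.0, 1.0, 0.009, 0.0]
contact_force: [0.0, -5.0, 5.5]
finger_gap: 19.8
gripper_force: 25.0
```

Emit:
step_arm:
  commands:
    - [[0, -0.003, 0], [0, 0, 0], 1]
    - [[0, -0.006, 0], [0, 0, 0], 1]
    - [[0, -0.009, 0], [0, 0, 0], 1]
    - [[0, -0.012, 0], [0, 0, 0], 1]
    - [[0, -0.015, 0], [0, 0, 0], 1]
    - [[0, -0.018, 0], [0, 0, 0], 1]
    - [[0, -0.02, 0], [0, 0, 0], 1]
    - [[0, -0.02, 0], [0, 0, 0], 1]

```text
time: 15.42
ee_pos: [576.2, -197.5, 146.2]
ee_rot: [0.0, 1.0, 0.009, 0.0]
contact_force: [0.6, -4.6, 5.3]
finger_gap: 19.8
gripper_force: 25.0
```

Emit:
step_arm:
  commands:
    - [[0, -0.003, -0.001], [0, 0, 0], 1]
    - [[0, -0.006, -0.001], [0, 0, 0], 1]
    - [[0, -0.009, -0.001], [0, 0, 0], 1]
    - [[0, -0.012, -0.001], [0, 0, 0], 1]
    - [[0, -0.015, -0.001], [0, 0, 0], 1]
    - [[0, -0.018, -0.001], [0, 0, 0], 1]
    - [[0, -0.02, -0.001], [0, 0, 0], 1]
    - [[0, -0.02, -0.001], [0, 0, 0], 1]

```text
time: 16.08
ee_pos: [576.0, -193.3, 146.2]
ee_rot: [0.0, 1.0, 0.009, 0.0]
contact_force: [0.8, -4.4, 5.6]
finger_gap: 19.8
gripper_force: 25.0
```

Emit:
step_arm:
  commands:
    - [[0, -0.003, 0], [0, 0, 0], 1]
    - [[0, -0.006, 0], [0, 0, 0], 1]
    - [[0, -0.009, 0], [0, 0, 0], 1]
    - [[0, -0.012, 0], [0, 0, 0], 1]
    - [[0, -0.015, 0], [0, 0, 0], 1]
    - [[-0.001, -0.018, 0], [0, 0, 0], 1]
    - [[-0.001, -0.02, 0], [0, 0, 0], 1]
    - [[-0.001, -0.02, 0], [0, 0, 0], 1]

```text
time: 16.75
ee_pos: [575.8, -189.2, 146.2]
ee_rot: [0.0, 1.0, 0.009, 0.0]
contact_force: [1.0, -3.9, 4.7]
finger_gap: 19.6
gripper_force: 25.0
```

Emit:
step_arm:
  commands:
    - [[0, -0.003, 0], [0, 0, 0], 1]
    - [[0, -0.006, 0], [0, 0, 0], 1]
    - [[0, -0.009, 0], [0, 0, 0], 1]
    - [[0, -0.012, 0], [0, 0, 0], 1]
    - [[0, -0.015, 0], [0, 0, 0], 1]
    - [[0, -0.018, 0], [0, 0, 0], 1]
    - [[0, -0.02, 0], [0, 0, 0], 1]
    - [[0, -0.02, 0], [0, 0, 0], 1]

```text
time: 17.42
ee_pos: [575.7, -185.2, 146.1]
ee_rot: [0.0, 1.0, 0.009, 0.0]
contact_force: [0.7, -4.5, 5.1]
finger_gap: 19.8
gripper_force: 25.0
```

Emit:
step_arm:
  commands:
    - [[0, -0.003, 0], [0, 0, 0], 1]
    - [[0, -0.006, 0], [0, 0, 0], 1]
    - [[0, -0.009, 0], [0, 0, 0], 1]
    - [[0, -0.012, 0], [0, 0, 0], 1]
    - [[0, -0.015, 0], [0, 0, 0], 1]
    - [[0, -0.018, 0], [0, 0, 0], 1]
    - [[0, -0.02, 0], [0, 0, 0], 1]
    - [[0, -0.02, 0], [0, 0, 0], 1]

```text
time: 18.08
ee_pos: [575.1, -179.9, 145.1]
ee_rot: [-0.001, 1.0, 0.009, -0.001]
contact_force: [1.7, -0.1, -0.8]
finger_gap: 19.9
gripper_force: 25.0
```

The tip has dropped: z went down and the vertical force vanished. I'll ease down a little and feel for where the hole's centre is.

Emit:
step_arm:
  commands:
    - [[0, 0, 0.001], [0, 0, 0], 1]
    - [[0, -0.001, 0.002], [0, 0, 0], 1]
    - [[0, -0.002, 0.003], [0, 0, 0], 1]
    - [[0, -0.003, 0.004], [0, 0, 0], 1]
    - [[0, -0.004, 0.005], [0, 0, 0], 1]
    - [[0, -0.005, 0.006], [0, 0, 0], 1]
    - [[0, -0.005, 0.007], [0, 0, 0], 1]
    - [[0, -0.005, 0.007], [0, 0, 0], 1]

```text
time: 18.75
ee_pos: [575.2, -180.5, 144.5]
ee_rot: [0.0, 1.0, 0.008, -0.0]
contact_force: [0.5, -0.0, -2.1]
finger_gap: 19.8
gripper_force: 25.0
```

Emit:
step_arm:
  commands:
    - [[0, 0, 0.002], [0, 0, 0], 1]
    - [[0, 0, 0.004], [0, 0, 0], 1]
    - [[0, 0, 0.006], [0, 0, 0], 1]
    - [[0, 0, 0.008], [0, 0, 0], 1]
    - [[0, 0, 0.01], [0, 0, 0], 1]
    - [[0, 0, 0.012], [0, 0, 0], 1]
    - [[0, 0, 0.012], [0, 0, 0], 1]
    - [[0, 0, 0.012], [0, 0, 0], 1]

```text
time: 19.42
ee_pos: [575.6, -180.2, 142.4]
ee_rot: [-0.0, 1.0, 0.009, 0.0]
contact_force: [-0.2, 0.1, -0.3]
finger_gap: 19.9
gripper_force: 25.0
```

Emit:
step_arm:
  commands:
    - [[0, 0, 0.003], [0, 0, 0], 1]
    - [[0, 0, 0.006], [0, 0, 0], 1]
    - [[0, 0, 0.009], [0, 0, 0], 1]
    - [[0, 0, 0.012], [0, 0, 0], 1]
    - [[0, 0, 0.014], [0, 0, 0], 1]
    - [[0, 0, 0.016], [0, 0, 0], 1]
    - [[0, 0, 0.016], [0, 0, 0], 1]
    - [[0, 0, 0.016], [0, 0, 0], 1]

```text
time: 20.08
ee_pos: [575.6, -180.0, 139.0]
ee_rot: [-0.0, 1.0, 0.009, 0.0]
contact_force: [-0.1, 2.5, -0.9]
finger_gap: 19.6
gripper_force: 25.0
```

Emit:
step_arm:
  commands:
    - [[0, -0.002, 0], [0, 0, 0], 1]
    - [[0, -0.004, 0.003], [0, 0, 0], 1]
    - [[0, -0.004, 0.006], [0, 0, 0], 1]
    - [[0, -0.004, 0.009], [0, 0, 0], 1]
    - [[0, -0.004, 0.012], [0, 0, 0], 1]
    - [[0, -0.004, 0.016], [0, 0, 0], 1]
    - [[0, -0.004, 0.02], [0, 0, 0], 1]
    - [[0, -0.004, 0.02], [0, 0, 0], 1]

```text
time: 20.75
ee_pos: [575.4, -179.7, 134.8]
ee_rot: [0.0, 1.0, 0.008, -0.0]
contact_force: [0.9, 1.8, -0.8]
finger_gap: 20.0
gripper_force: 25.0
```

Emit:
step_arm:
  commands:
    - [[0.001, -0.002, 0.002], [0, 0, 0], 1]
    - [[0.001, -0.003, 0.004], [0, 0, 0], 1]
    - [[0.001, -0.003, 0.007], [0, 0, 0], 1]
    - [[0.001, -0.003, 0.01], [0, 0, 0], 1]
    - [[0.001, -0.003, 0.013], [0, 0, 0], 1]
    - [[0.001, -0.003, 0.016], [0, 0, 0], 1]
    - [[0.001, -0.003, 0.018], [0, 0, 0], 1]
    - [[0.001, -0.003, 0.018], [0, 0, 0], 1]

```text
time: 21.42
ee_pos: [575.4, -179.4, 131.2]
ee_rot: [0.0, 1.0, 0.008, -0.0]
contact_force: [0.3, 0.1, -1.4]
finger_gap: 20.0
gripper_force: 25.0
```

Emit:
step_arm:
  commands:
    - [[0, 0, 0.001], [0, 0, 0], 1]
    - [[0, 0, 0.002], [0, 0, 0], 1]
    - [[0, 0, 0.003], [0, 0, 0], 1]
    - [[0, 0, 0.004], [0, 0, 0], 1]
    - [[0, 0, 0.005], [0, 0, 0], 1]
    - [[0, 0, 0.006], [0, 0, 0], 1]
    - [[0, 0, 0.006], [0, 0, 0], 1]
    - [[0, 0, 0.006], [0, 0, 0], 1]

```text
time: 22.08
ee_pos: [575.7, -179.2, 130.3]
ee_rot: [0.0, 1.0, 0.008, 0.0]
contact_force: [-0.5, -1.1, -0.1]
finger_gap: 19.8
gripper_force: 25.0
```

Emit:
step_arm:
  commands:
    - [[0, 0, 0.001], [0, 0, 0], 1]
    - [[0, 0, 0.001], [0, 0, 0], 1]
    - [[0, 0, 0.002], [0, 0, 0], 1]
    - [[0, 0, 0.002], [0, 0, 0], 1]
    - [[0, 0, 0.003], [0, 0, 0], 1]
    - [[0, 0, 0.003], [0, 0, 0], 1]
    - [[0, 0, 0.003], [0, 0, 0], 1]
    - [[0, 0, 0.003], [0, 0, 0], 1]

```text
time: 22.75
ee_pos: [575.7, -179.2, 130.3]
ee_rot: [0.0, 1.0, 0.008, 0.0]
contact_force: [-1.7, -1.1, 6.3]
finger_gap: 19.5
gripper_force: 25.0
```

Emit:
step_arm:
  commands:
    - [[0, 0, -0.001], [0, 0, 0], 1]
    - [[0, 0, -0.002], [0, 0, 0], 1]
    - [[0, 0, -0.002], [0, 0, 0], 0.3]
    - [[0, 0, -0.002], [0, 0, 0], 0.3]
    - [[0, 0, -0.002], [0, 0, 0], 0.1]
    - [[0, 0, -0.002], [0, 0, 0], 0]
    - [[0, 0, -0.002], [0, 0, 0], 0]
    - [[0, 0, -0.002], [0, 0, 0], 0]

```text
time: 23.42
ee_pos: [575.6, -178.9, 129.9]
ee_rot: [-0.0, 1.0, 0.009, -0.0]
contact_force: [-0.2, 0.6, -0.2]
finger_gap: 42.4
gripper_force: 0.0
```

Emit:
step_arm:
  commands:
    - [[0, 0, 0], [0, 0, 0], 0]
    - [[0, 0, 0], [0, 0, 0], 0]
    - [[0, 0, -0.02], [0, 0, 0], 0]
    - [[0, 0, -0.06], [0, 0, 0], 0]
    - [[0, 0, -0.12], [0, 0, 0], 0]
    - [[0, 0, -0.2], [0, 0, 0], 0]
    - [[0, 0, -0.3], [0, 0, 0], 0]
    - [[0, 0, -0.4], [0, 0, 0], 0]

```text
time: 24.08
ee_pos: [575.8, -178.9, 212.0]
ee_rot: [0.0, 1.0, 0.009, 0.0]
contact_force: [0.6, -0.8, -0.8]
finger_gap: 43.5
gripper_force: 0.0
```

Emit:
step_arm:
  commands:
    - [[0, 0, -0.1], [0, 0, 0], 0]
    - [[-0.1, 0.1, -0.15], [0, 0, 0], 0]
    - [[-0.2, 0.2, -0.15], [0, 0, 0], 0]
    - [[-0.3, 0.3, -0.15], [0, 0, 0], 0]
    - [[-0.4, 0.4, -0.15], [0, 0, 0], 0]
    - [[-0.5, 0.5, -0.15], [0, 0, 0], 0]
    - [[-0.5, 0.6, -0.15], [0, 0, 0], 0]
    - [[-0.5, 0.6, -0.15], [0, 0, 0], 0]

```text
time: 24.75
ee_pos: [475.7, -306.2, 241.6]
ee_rot: [0.002, 1.0, 0.005, 0.0]
contact_force: [0.5, -1.1, 0.6]
finger_gap: 43.5
gripper_force: 0.0
```

Run:
```python
from h import *
s,p,M=pose();print(p.round(1),s["time"],np.round(s["contact_force"],1),s["finger_gap"])
t=shot("side");save(t,"s4.png",(250,110,350,210),6)
for c in(t,shot("top")):
    W=cloud(c);q=W[(np.hypot(W[...,0]-575,W[...,1]+180)<25)&(W[...,2]>86)&(W[...,2]<110)]
    print(len(q),q.mean(0).round(1) if len(q) else 0,np.median(q[:,2]) if len(q) else 0)
```

```text
[ 475.7 -306.2  241.6] 24.75 [ 0.5 -1.1  0.6] 43.52623479246311
52 [ 571.5 -176.6   94. ] 94.51546439391018
105 [ 573.6 -180.    94.9] 95.48700767373984
```

View pics/s4.png

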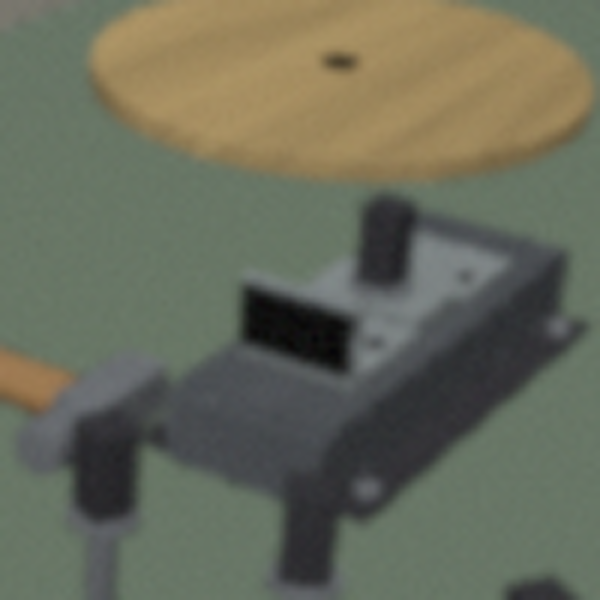

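The pin stands upright at about (385,240) in the crop with its collar flat on the pad. Its top is at 95 to 96 mm, where fully home is 96. Handing in.

```bash
python3 -c "
from rig import arm
print(arm.sign_off())"
```

```text
the job is handed in; nothing more can be done
None
```

The pin is locked home through the slide into the bar's hole, upright with its collar flat on the slide and released, and the job was handed in at about 25 s; no result was returned.

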